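# Switch on the decorating wheel under its push-latch flap

### The job

The electric decorating wheel is off, and its red rocker switch lies under the orange push-latch flap. Press the flap in so that it pops open, press the raised end of the red switch fully down to turn it on, then push the flap shut and press it in again until it latches closed. Use only the fingertips or the outside of the fingers: grasp and lift nothing, do not shove the wheel about, and leave the plate on it and the other things standing around where they are.

Things in the scene. Friction and masses are not known exactly. Their poses are not given: they have to be found in the camera images.
- wheel: Pale green electric wheel housing, 3 kg, loose on rubber feet, 200 (x) by 340 (y) by 66 mm high; metal wheel head (radius 88 mm, centre at y +70 mm, top 90 mm above the table) on its +y half, orange flap on its -y half. Origin: centre of the underside; x from the robot-side face to the far face, z up. Yaw up to 0.35 rad either way.
- flap (a joint): Angle of the orange spring flap, 88 (x) by 104 by 6 mm, hinged at its far (+x) edge. 0: latched, level; 1.35: open, free edge 160 mm up. From 0, press near the free edge (about 5 N) to the stop at -0.07 (6 mm down) and let go: it springs open in 1 s and stays. To close, push the outer face over and down (1-3 N), press to the stop, let go: stays at 0. A short press (not past -0.06) changes nothing.
- flap_press (a point): Point on the flap's outer (upper) face, midway across, 16 mm from the free (front) edge, 72 mm from the hinge; 80 mm above the table when latched. It moves with the flap; its z axis is the face's outward normal, its x axis points to the hinge. Under the flap, 70 mm from the hinge and 38 mm to +y of the middle, a thin striker 28 mm long hangs.
- flap_hinge (a point): Middle of the flap's hinge line, level with the flap's underside (74 mm above the table). The line runs along the wheel's y; at joint angle a the flap's underside runs from here 88 mm towards (-cos a, 0, +sin a) in the wheel's frame. Steel hinge blocks 46 mm to each side reach 77 mm above the table.
- rocker (a joint): Angle of the red rocker switch (44 mm long in the wheel's y, 26 mm wide, 8 mm thick) under the flap. 0 to 0.06 (start): off, its white-marked -y end raised; 0.44: fully on, that end down. Stiff (about 2 N at the end), no spring: it stays where it is left.
- rocker_high_end (a point): Point on top of the rocker's raised, white-marked -y end, 16 mm from the pivot, mid-width; about 64 mm above the table when off, 7 mm lower when on, 66 mm in front of the flap's hinge line. The compartment around is 88 (x) by 100 mm (y), rim 66 mm and floor 46 mm above the table; a black latch block fills its front +y corner.
- plate: Bystander: blue-and-white porcelain plate, 160 mm across, 22 mm high, loose on the wheel head. Origin under its centre.
- bowl: Bystander: small white porcelain bowl, 84 mm across, 45 mm high, on the table. Origin under its centre.
- jar: Bystander: amber pigment jar, 60 mm across, 70 mm high. Origin under its centre.
- brush: Bystander: paintbrush lying on the table, about 200 mm long, 9 mm thick; the origin lies near its middle, underside, x towards the bristles.
- brush_pot: Bystander: green and red pot 84 mm across, 90 mm high, with brushes standing in it to about 200 mm. Origin under its centre.
- bottle: Bystander: green glass bottle, 64 mm across, 150 mm high. Origin under its centre.
- dishes: Bystander: stack of three white dishes, 124 mm across, 50 mm high. Origin under its centre.

How it is judged:
By the outcome, as a careful person would: the job done as asked, in the order asked, and still so for the second after the job is handed in, with the robot touching nothing.
It also fails if it takes over 51 s, if anything falls off the work surface, if the arm or the gripper's body presses on something with over 40 N, if the wrist force passes 120 N, or if a joint passes its speed limit or range.

### The arm

A 6-joint arm with a two-finger parallel gripper is mounted at the origin on the work surface. World frame = base frame: x ahead of the robot, y to its left, z up, the work surface at z = 0. Lengths are in m, angles in rad, forces in N, time in s.
With the tool pointing down it reaches from about 0.3 to 0.775 m from the base axis. Payload 14.6 kg.
Tool frame: the origin (TCP) lies on the centre line of the jaws, within the pads' length; the fingertips stand ctrl.tcp_to_tips ahead of it and the grasp point (between the pads) lies 2 mm behind it (ctrl.tcp_to_tips is the distance from the TCP to the fingertips, in m); z points along the fingers, y is the line along which they close (so a half turn about z gives the same grasp; the last joint's range is limited). The gripper opens to 94 mm and grips with 3 to 60 N. Pads are 16 mm wide; open, the fingers measure 119 mm over their backs; the gripper's body (75 mm by 177 mm) begins 78 mm behind the grasp point.
Start: joints at [-1.282, 0.3, 1.521, -0, 1.321, -0.067], TCP at [0.192, -0.516, 0.222] pointing down, gripper open.
Joint ranges: [-3.03, 3.03], [-0.79, 2.21], [0.23, 2.52], [-1.04, 4.18], [0, 3.07], [-2.55, 2.55]. Speed limits (rad/s): [2.22, 2.22, 2.57, 3.14, 3.14, 3.14].

### API

Orientations are given as [roll, pitch, yaw] about the fixed x, y, z axes, in that order (R = Rz(yaw) Ry(pitch) Rx(roll)).
In Python, from station import telemetry, viewer, hand_in, ctrl gives the robot as it stands.
- The arm moves only by the tool step_arm, never from a script. Its argument "plan" is a list of rows, each an object of numbers: "dx", "dy", "dz": the shift along the tool's x, y, z scaled (see below); "rx", "ry", "rz": the turn, a rotation vector about the tool's x, y, z scaled (see below); "claw": the closure, from 0 (fully open) to 1 (shut). In form: [{"dx": .., "dy": .., "dz": .., "rx": .., "ry": .., "rz": .., "claw": ..}, ...]. A call has 1 to 10 rows; each row shifts and turns the commanded pose from where the row before left it, along the tool's axes as they then stand; what a row does not reach is not made up. The controller multiplies each number of a shift by 0.1 m and each number of a turn by 90 degrees. A row lasts 1/10 s, in which the tool goes at most 50 mm and 8.59 degrees, less where a joint would pass 70% of its speed; a pose out of reach is approached as far as the arm can. A call with a number of a shift or a turn outside -1 to 1 is refused whole. A call with a gripper value outside its range is refused whole. The fingers move at their own pace and stop on an object; "grip_force" is the grip in N (left out, the last holds). Time passes only in rows, so rows that do not move let the fingers close. It gives the time, the measured TCP pose, the force, the opening and the grip force at its end, in the units of the state.
- telemetry.get_obs(): the state, without advancing time (a new reading comes with each control period).
- viewer.camera(name): name is "scene" or "side" or "wrist"; returns a dict with "img" (400x640x3 uint8, red, green, blue), "z_map" (400x640 float32, m along the optical axis (not along the pixel's ray), 0 where there is no reading), "fx", "fy", "cx", "cy" (pixels), "R" (3x3) and "t" (3): a world point X has camera coordinates R X + t; the wrist camera has in their place "tool_from_camera" (4x4, takes a point from camera to tool coordinates, whose origin is the TCP and whose axes are the flange's). Camera axes: x right, y down, z forward; pixel columns grow to the right and rows downward; lengths in m; the calibration is good to about 2 mm. A picture is of the moment at which its call begins: read the wrist's pose just before it.
- hand_in(): hands the job in; it is judged then, once.
Trained networks look in a picture, given as the dict that the camera call returned (one of the last four; its "shot" number tells which), for a name from the list of things; names that differ only in an ending like _2 or _b are one class to them, and where a whole thing is asked for, a point or a joint stands for the part that bears it (a point fixed in the world has none). Each returns a list of dicts, best first, with "score" (0 to 1); they miss things now and then, are a little off and sometimes report something else, mostly with a low value. They report only what shows in the picture. A call takes as long as a camera call.
- viewer.recognise(target, picture): "rect" ([left, top, right, bottom] in pixels, round what is visible of it).
The state is a dict: "time_s": time; "qpos": joint angles; "joint_vel": joint speeds; "tau": joint torques, N m; "ee_pos": TCP position; "eef_rot": TCP orientation; "force": force on the tool from outside, world axes, zero at the start; "moment": the same for the moment, N m; "grip_width": finger opening in m; "grip_force": force on a finger pad.
Only numpy, scipy, OpenCV 4.12 (cv2) and the standard library are available. Lean on these libraries where they do the work, as an engineer would, in place of code of your own. Each camera call takes 0.05 s, during which the arm holds its last target. There are 200 camera calls.

## Working session

There is one attempt and no reset: what is moved stays moved. The work goes in short steps, Python scripts to look and compute and a tool call to move; the robot and the scene stay as the last step left them, time stands still between calls to the robot, and variables do not carry over. Pictures are saved under pics/ and viewed, at most 10 in all, crops included, and the job is handed in when it is done.

Besides the shell and the picture viewer there is one more tool, called by a JSON object that holds its "method" and its "body". step_arm: Moves the arm, as the interface text tells. Shifts and turns lie within -1 to 1; 1 stands for 0.1 m of shift or 90 degrees of turn. Its arguments: {"type":"object","properties":{"plan":{"type":"array"},"grip_force":{"type":"number"}},"required":["plan"]}

```bash
mkdir -p pics; ls; cat > h.py <<'E'
import numpy as np, cv2
from scipy.spatial.transform import Rotation as Ro
from station import telemetry, viewer, hand_in, ctrl
def cloud(p):
    z=p["z_map"]; v,u=np.mgrid[0:z.shape[0],0:z.shape[1]]
    c=np.stack([(u-p["cx"])/p["fx"]*z,(v-p["cy"])/p["fy"]*z,z],-1)
    if "R" in p and p.get("R") is not None: w=(c-p["t"])@p["R"]
    else:
        o=p["obs"]; T=p["tool_from_camera"]; c=c@T[:3,:3].T+T[:3,3]
        w=c@Ro.from_euler("xyz",o["eef_rot"]).as_matrix().T+o["ee_pos"]
    w[z<=0]=np.nan
    return w
def save(p,n): cv2.imwrite("pics/"+n,cv2.cvtColor(p["img"],cv2.COLOR_RGB2BGR))
E
python3 - <<'E'
from h import *
o=telemetry.get_obs(); print(o, ctrl.tcp_to_tips)
a=viewer.camera("scene"); b=viewer.camera("side")
save(a,"a.png"); save(b,"b.png")
for n,p in (("scene",a),("side",b)):
    w=cloud(p); np.save(n+".npy",w)
    print(n, -p["R"].T@p["t"])
    for t in ["wheel","flap","plate","bowl","jar","brush","brush_pot","bottle","dishes"]:
        r=viewer.recognise(t,p)
        if r:
            q=r[0]; l,tp,rr,bt=[int(x) for x in q["rect"]]
            print(t,round(q["score"],2),q["rect"],np.nanmedian(w[tp:bt,l:rr].reshape(-1,3),0).round(3))
E
```

```text
pics
{'time_s': 0.0, 'qpos': array([-1.28160482e+00,  3.00467449e-01,  1.52157491e+00,  2.18625685e-05,
        1.32072759e+00, -6.66341269e-02]), 'joint_vel': array([-5.01210042e-04,  8.53709965e-04,  7.46524123e-04,  3.51681297e-04,
        4.92961738e-04,  1.94659575e-05]), 'tau': array([ 1.71175066e-04, -5.31809986e+01, -3.52742887e+01,  7.08244415e-02,
        2.43518804e-02, -6.75940259e-05]), 'ee_pos': array([ 0.19151434, -0.51531535,  0.22189094]), 'eef_rot': array([-3.14041938e+00, -9.95190210e-05,  3.55820149e-01]), 'force': array([ 0.43868095, -0.18540595, -0.52772916]), 'moment': array([-0.0544025 ,  0.04603141, -0.01211007]), 'grip_force': 0.0, 'grip_width': 0.09365930451520511} 0.017
scene [1.26296562 0.62983693 0.95794691]
wheel 0.7 [273.5, 174.0, 386.6, 264.2] [0.582 0.015 0.047]
flap 0.8 [285.0, 177.4, 327.7, 204.4] [ 0.535 -0.121  0.077]
plate 0.64 [317.0, 194.6, 371.1, 228.8] [0.555 0.061 0.112]
bowl 0.76 [355.0, 184.0, 379.1, 200.6] [0.355 0.008 0.027]
jar 0.75 [456.4, 243.4, 517.6, 319.4] [0.486 0.505 0.031]
brush 0.64 [281.5, 232.9, 327.4, 268.2] [0.693 0.022 0.001]
brush_pot 0.97 [459.7, 243.4, 516.0, 318.2] [0.488 0.506 0.036]
bottle 0.71 [246.9, 113.3, 261.5, 149.7] [ 0.412 -0.538  0.06 ]
dishes 0.85 [476.9, 240.8, 520.4, 278.5] [0.368 0.499 0.049]
side [0.44873088 1.05682412 1.15666828]
wheel 0.8 [271.2, 169.3, 352.4, 259.2] [0.553 0.053 0.064]
flap 0.88 [304.6, 169.5, 330.7, 196.5] [ 0.551 -0.104  0.079]
plate 0.82 [287.8, 191.5, 336.1, 229.7] [0.552 0.065 0.111]
bowl 0.62 [349.7, 208.0, 378.0, 230.3] [ 0.376 -0.001  0.013]
jar 0.48 [317.5, 155.7, 334.8, 172.8] [ 0.533 -0.234  0.05 ]
brush_pot 0.56 [287.6, 294.4, 323.4, 371.7] [0.522 0.501 0.047]
bottle 0.88 [353.4, 101.1, 370.8, 132.1] [ 0.408 -0.535  0.053]
dishes 0.76 [348.7, 333.6, 397.7, 381.1] [0.338 0.507 0.023]
```

```bash
python3 - <<'E'
from h import *
P=[]
for n,f in (("scene","a"),("side","b")):
    im=cv2.imread(f"pics/{f}.png"); hsv=cv2.cvtColor(im,cv2.COLOR_BGR2HSV); w=np.load(n+".npy")
    m=(hsv[...,0]<22)&(hsv[...,1]>130)&(hsv[...,2]>90)&(abs(w[...,2]-.08)<.012)&(abs(w[...,0]-.55)<.12)&(abs(w[...,1]+.11)<.09)
    q=w[m]; r=cv2.minAreaRect(q[:,:2].astype(np.float32)); print(n,len(q),r,np.median(q[:,2]),cv2.boxPoints(r).round(3).tolist())
    g=(abs(w[...,2]-.066)<.006)&(abs(w[...,0]-.55)<.25)&(abs(w[...,1])<.25)
    q=w[g]; print(" body",len(q),cv2.minAreaRect(q[:,:2].astype(np.float32)))
a=cv2.imread("pics/a.png")[100:290,230:530]; b=cv2.imread("pics/b.png")[95:275,230:400]
cv2.imwrite("pics/c.png",np.hstack([cv2.resize(a,(474,300)),cv2.resize(b,(283,300))])); 
E
```

```text
scene 503 ((0.5386221408843994, -0.10720059275627136), (0.12196026742458344, 0.08946792781352997), 82.9394760131836) 0.08031972813670564 [[0.4869999885559082, -0.16200000047683716], [0.5759999752044678, -0.17299999296665192], [0.5910000205039978, -0.052000001072883606], [0.5019999742507935, -0.04100000113248825]]
 body 2066 ((0.5466490387916565, -0.03972221910953522), (0.41697821021080017, 0.20354439318180084), 84.71563720703125)
side 464 ((0.5408775210380554, -0.10218322277069092), (0.11593817919492722, 0.08624999970197678), 84.25328063964844) 0.07983664009659458 [[0.492000013589859, -0.15600000321865082], [0.578000009059906, -0.164000004529953], [0.5899999737739563, -0.04899999871850014], [0.5040000081062317, -0.03999999910593033]]
 body 1845 ((0.5472003221511841, -0.040193408727645874), (0.4200785160064697, 0.2009001225233078), 84.41941833496094)
```

View pics/c.png

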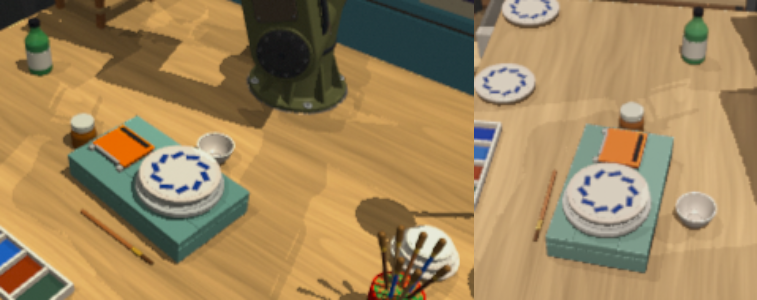

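{"method": "step_arm", "body": {"plan": [{"rz":0.073,"dz":-0.1,"claw":1},{"rz":0.073,"dz":-0.1,"claw":1},{"rz":0.073,"dz":-0.1,"claw":1},{"rz":0.072,"dz":-0.1,"claw":1}]}}

```text
$.plan[0]: bad value
```

{"method": "step_arm", "body": {"plan": [{"dx":0.217,"dy":-0.419,"claw":1},{"dx":0.217,"dy":-0.419,"claw":1},{"dx":0.217,"dy":-0.419,"claw":1},{"dx":0.217,"dy":-0.419,"claw":1},{"dx":0.217,"dy":-0.419,"claw":1},{"dx":0.217,"dy":-0.419,"claw":1},{"dx":0.217,"dy":-0.419,"claw":1},{"dx":0.217,"dy":-0.419,"claw":1},{"dx":0.217,"dy":-0.419,"claw":1},{"dx":0.217,"dy":-0.419,"claw":1}]}}

```text
$.plan[0]: bad value
```

{"method": "step_arm", "body": {"plan": [{"claw":1},{"claw":1},{"claw":1}]}}

```text
$.plan[0]: bad value
```

```bash
cat > look.py <<'E'
from h import *
import sys
o=telemetry.get_obs(); p=viewer.camera("wrist"); p["obs"]=o
w=cloud(p); np.save("wrist.npy",w); save(p,sys.argv[1])
print(o["time_s"],o["ee_pos"].round(4),o["eef_rot"].round(4),o["force"].round(2),o["grip_width"])
hsv=cv2.cvtColor(p["img"],cv2.COLOR_RGB2HSV)
m=(hsv[...,0]<22)&(hsv[...,1]>130)&(hsv[...,2]>90)&(abs(w[...,2]-.08)<.008)&(abs(w[...,0]-.54)<.1)&(abs(w[...,1]+.106)<.08)
q=w[m]
if len(q)>50:
    r=cv2.minAreaRect(q[:,:2].astype(np.float32)); print(len(q),r,np.median(q[:,2]),cv2.boxPoints(r).round(3).tolist())
E
python3 look.py d.png
```

```text
1.0 [ 0.1916 -0.5155  0.2224] [-3.1416 -0.      0.3558] [ 0.03 -0.06  0.27] 0.09411594984535512
```

View pics/d.png

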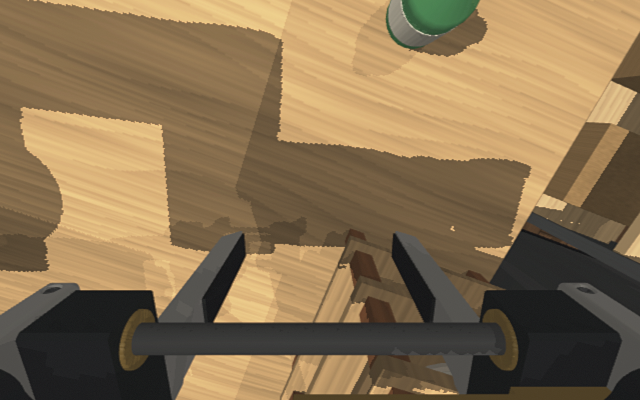

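The arm did not move: the picture shows bare table and the bottle at about (430, 20). The rows probably need every field.

{"method": "step_arm", "body": {"plan": [{"dx":0,"dy":0,"dz":-0.1,"rx":0,"ry":0,"rz":0.073,"claw":1},{"dx":0,"dy":0,"dz":-0.1,"rx":0,"ry":0,"rz":0.073,"claw":1},{"dx":0,"dy":0,"dz":-0.1,"rx":0,"ry":0,"rz":0.073,"claw":1},{"dx":0,"dy":0,"dz":-0.1,"rx":0,"ry":0,"rz":0.072,"claw":1}]}}

```text
time_s: 1.45
ee_pos: [0.1916, -0.5155, 0.2628]
eef_rot: [-3.142, 0.0, -0.106]
force: [0.2, 1.0, -0.0]
grip_width: 0.0658
grip_force: 0.0
```

{"method": "step_arm", "body": {"plan": [{"dx":0.217,"dy":-0.419,"dz":0,"rx":0,"ry":0,"rz":0,"claw":1},{"dx":0.217,"dy":-0.419,"dz":0,"rx":0,"ry":0,"rz":0,"claw":1},{"dx":0.217,"dy":-0.419,"dz":0,"rx":0,"ry":0,"rz":0,"claw":1},{"dx":0.217,"dy":-0.419,"dz":0,"rx":0,"ry":0,"rz":0,"claw":1},{"dx":0.217,"dy":-0.419,"dz":0,"rx":0,"ry":0,"rz":0,"claw":1},{"dx":0.217,"dy":-0.419,"dz":0,"rx":0,"ry":0,"rz":0,"claw":1},{"dx":0.217,"dy":-0.419,"dz":0,"rx":0,"ry":0,"rz":0,"claw":1},{"dx":0.217,"dy":-0.419,"dz":0,"rx":0,"ry":0,"rz":0,"claw":1},{"dx":0.217,"dy":-0.419,"dz":0,"rx":0,"ry":0,"rz":0,"claw":1},{"dx":0.217,"dy":-0.419,"dz":0,"rx":0,"ry":0,"rz":0,"claw":1}]}}

```text
time_s: 2.45
ee_pos: [0.4506, -0.1188, 0.2627]
eef_rot: [3.141, -0.001, -0.101]
force: [0.3, -1.1, 0.1]
grip_width: 0.0003
grip_force: 0.0
```

{"method": "step_arm", "body": {"plan": [{"dx":0,"dy":0,"dz":0,"rx":0,"ry":0,"rz":0,"claw":1},{"dx":0,"dy":0,"dz":0,"rx":0,"ry":0,"rz":0,"claw":1},{"dx":0,"dy":0,"dz":0,"rx":0,"ry":0,"rz":0,"claw":1}]}}

```text
time_s: 2.75
ee_pos: [0.4495, -0.1213, 0.2624]
eef_rot: [3.141, 0.0, -0.102]
force: [0.5, -0.0, 0.2]
grip_width: 0.0006
grip_force: 0.0
```

```bash
python3 look.py e.png
```

```text
2.75 [ 0.4495 -0.1213  0.2624] [ 3.1414e+00  1.0000e-04 -1.0200e-01] [ 0.53 -0.01  0.17] 0.0006396631618947175
7205 ((0.5411375164985657, -0.10361514985561371), (0.10412159562110901, 0.08811196684837341), 84.11954498291016) 0.07990733983000398 [[0.492000013589859, -0.1509999930858612], [0.5799999833106995, -0.1599999964237213], [0.5899999737739563, -0.0560000017285347], [0.503000020980835, -0.04699999839067459]]
```

View pics/e.png

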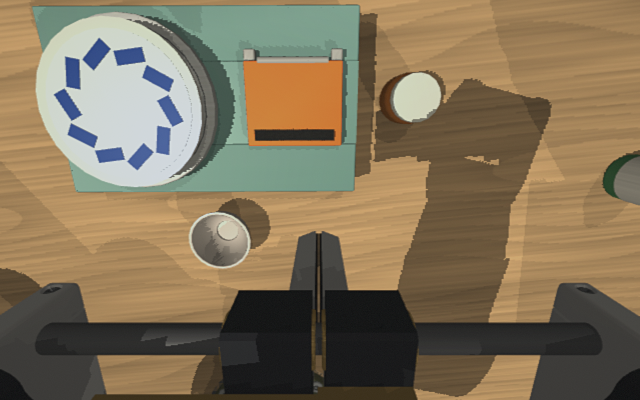

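The wrist view is sharp. The flap, at about (293, 103), fits a 104 x 88 mm rectangle with yaw -0.103, and the plate, bowl and jar are clear of it. Next I move above the flap's free edge and tilt the tool.

{"method": "step_arm", "body": {"plan": [{"dx":0.148,"dy":-0.068,"dz":0.355,"rx":0,"ry":0,"rz":0,"claw":1},{"dx":0.148,"dy":-0.068,"dz":0.355,"rx":0,"ry":0,"rz":0,"claw":1},{"dx":0.148,"dy":-0.068,"dz":0.355,"rx":0,"ry":0,"rz":0,"claw":1},{"dx":0.148,"dy":-0.068,"dz":0.355,"rx":0,"ry":0,"rz":0,"claw":1},{"dx":0,"dy":0,"dz":0,"rx":0,"ry":0.074,"rz":0,"claw":1},{"dx":0,"dy":0,"dz":0,"rx":0,"ry":0.074,"rz":0,"claw":1},{"dx":0,"dy":0,"dz":0,"rx":0,"ry":0.074,"rz":0,"claw":1},{"dx":0,"dy":0,"dz":0,"rx":0,"ry":0,"rz":0,"claw":1}]}}

```text
time_s: 3.6
ee_pos: [0.5096, -0.1005, 0.1199]
eef_rot: [-3.142, -0.349, -0.104]
force: [-1.3, -1.0, 0.4]
grip_width: 0.0002
grip_force: 0.0
```

{"method": "step_arm", "body": {"plan": [{"dx":-0.034,"dy":0,"dz":0.094,"rx":0,"ry":0,"rz":0,"claw":1},{"dx":-0.034,"dy":0,"dz":0.094,"rx":0,"ry":0,"rz":0,"claw":1},{"dx":-0.009,"dy":0,"dz":0.024,"rx":0,"ry":0,"rz":0,"claw":1},{"dx":-0.009,"dy":0,"dz":0.024,"rx":0,"ry":0,"rz":0,"claw":1},{"dx":-0.009,"dy":0,"dz":0.024,"rx":0,"ry":0,"rz":0,"claw":1},{"dx":0,"dy":0,"dz":0,"rx":0,"ry":0,"rz":0,"claw":1}]}}

```text
time_s: 4.2
ee_pos: [0.5117, -0.0998, 0.0929]
eef_rot: [3.141, -0.349, -0.101]
force: [-2.4, -1.9, 5.1]
grip_width: 0.0002
grip_force: 2.8
```

{"method": "step_arm", "body": {"plan": [{"dx":-0.005,"dy":0,"dz":0.014,"rx":0,"ry":0,"rz":0,"claw":1},{"dx":0,"dy":0,"dz":0,"rx":0,"ry":0,"rz":0,"claw":1}]}}

```text
time_s: 4.4
ee_pos: [0.5119, -0.0998, 0.0921]
eef_rot: [3.141, -0.35, -0.101]
force: [-6.5, -2.9, 13.3]
grip_width: 0.0003
grip_force: 6.8
```

{"method": "step_arm", "body": {"plan": [{"dx":-0.31,"dy":0,"dz":-0.325,"rx":0,"ry":0,"rz":0,"claw":1},{"dx":-0.31,"dy":0,"dz":-0.325,"rx":0,"ry":0,"rz":0,"claw":1},{"dx":0.05,"dy":0,"dz":-0.4,"rx":0,"ry":0,"rz":0,"claw":1},{"dx":0.05,"dy":0,"dz":-0.4,"rx":0,"ry":0,"rz":0,"claw":1},{"dx":0,"dy":0,"dz":-0.2,"rx":0,"ry":0,"rz":0,"claw":1},{"dx":0,"dy":0,"dz":0,"rx":0,"ry":0,"rz":0,"claw":1},{"dx":0,"dy":0,"dz":0,"rx":0,"ry":0,"rz":0,"claw":1},{"dx":0,"dy":0,"dz":0,"rx":0,"ry":0,"rz":0,"claw":1},{"dx":0,"dy":0,"dz":0,"rx":0,"ry":0,"rz":0,"claw":1},{"dx":0,"dy":0,"dz":0,"rx":0,"ry":0,"rz":0,"claw":1}]}}

```text
time_s: 5.4
ee_pos: [0.4067, -0.0888, 0.2277]
eef_rot: [-3.141, -0.347, -0.101]
force: [0.8, 0.3, -0.0]
grip_width: -0.0001
grip_force: 0.0
```

```bash
python3 look.py f.png; python3 - <<'E'
from h import *
w=np.load("wrist.npy"); im=cv2.imread("pics/f.png"); hsv=cv2.cvtColor(im,cv2.COLOR_BGR2HSV)
c=np.array([.5411,-.1036]);a=-.1026;R=np.array([[np.cos(a),np.sin(a)],[-np.sin(a),np.cos(a)]])
L=w.copy(); L[...,:2]=(w[...,:2]-(c+.044*R[0]))@R.T; np.save("L.npy",L)
m=((hsv[...,0]<6)|(hsv[...,0]>174))&(hsv[...,1]>150)&(abs(L[...,1])<.06)&(abs(L[...,0]+.05)<.05)&(L[...,2]<.075)&(L[...,2]>.045)
v,u=np.where(m); q=L[m]; print(len(q),u.min(),u.max(),v.min(),v.max()); print(np.percentile(q,[1,10,50,90,99],axis=0).round(4))
wm=(hsv[...,1]<60)&(hsv[...,2]>140)&(abs(L[...,1]+.01)<.04)&(abs(L[...,0]+.06)<.03)&(L[...,2]<.075)&(L[...,2]>.05)
q=L[wm]; print("white",len(q)); print(np.percentile(q,[1,10,50,90,99],axis=0).round(4))
E
```

```text
5.4 [ 0.4067 -0.0888  0.2277] [-3.1411 -0.3471 -0.1014] [ 0.78  0.33 -0.04] -0.00011741690038898176
679 309 346 130 153
[[-0.0794 -0.0304  0.0512]
 [-0.0784 -0.0239  0.056 ]
 [-0.0676 -0.004   0.0585]
 [-0.0559  0.0091  0.0616]
 [-0.0537  0.0124  0.064 ]]
white 222
[[-0.0899 -0.0466  0.0601]
 [-0.0892 -0.028   0.0613]
 [-0.0709 -0.0223  0.0631]
 [-0.0605  0.0039  0.0658]
 [-0.058   0.0264  0.0666]]
```

View pics/f.png

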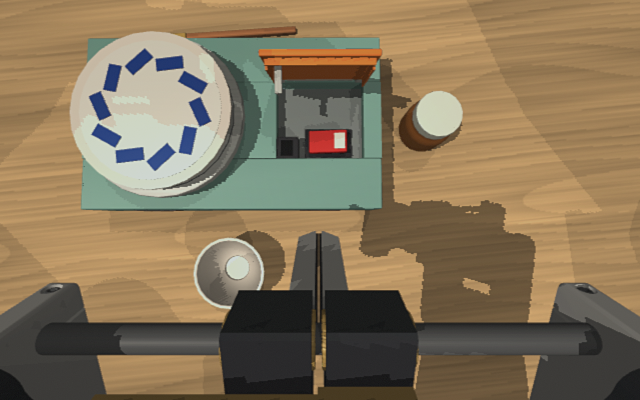

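The flap is open at (320, 62). The red rocker sits at (328, 141) with its white end at (340, 141), and its pivot is about 9 mm to the -y side of the middle. I'll approach to hover above the outer part of the white end.

{"method": "step_arm", "body": {"plan": [{"dx":0.156,"dy":0.085,"dz":0.386,"rx":0,"ry":0,"rz":0,"claw":1},{"dx":0.156,"dy":0.085,"dz":0.386,"rx":0,"ry":0,"rz":0,"claw":1},{"dx":0.156,"dy":0.085,"dz":0.386,"rx":0,"ry":0,"rz":0,"claw":1},{"dx":0.156,"dy":0.085,"dz":0.386,"rx":0,"ry":0,"rz":0,"claw":1},{"dx":0,"dy":0,"dz":0,"rx":0,"ry":0,"rz":0,"claw":1},{"dx":0,"dy":0,"dz":0,"rx":0,"ry":0,"rz":0,"claw":1}]}}

```text
time_s: 6.05
ee_pos: [0.5137, -0.1338, 0.1038]
eef_rot: [-3.141, -0.346, -0.102]
force: [-0.2, 0.3, 1.2]
grip_width: 0.0005
grip_force: 0.0
```

```bash
python3 - <<'E'
from h import *
o=telemetry.get_obs(); a=-.1026;R=np.array([[np.cos(a),np.sin(a)],[-np.sin(a),np.cos(a)]])
h=np.array([.5411,-.1036])+.044*R[0]; print(R@(o["ee_pos"][:2]-h), o["ee_pos"][2], o["force"])
E
```

```text
[-0.06819749 -0.03288298] 0.10384254284029319 [-0.16398691  0.25546152  1.24785186]
```

{"method": "step_arm", "body": {"plan": [{"dx":-0.034,"dy":0,"dz":0.094,"rx":0,"ry":0,"rz":0,"claw":1},{"dx":-0.027,"dy":0,"dz":0.075,"rx":0,"ry":0,"rz":0,"claw":1},{"dx":-0.01,"dy":0,"dz":0.028,"rx":0,"ry":0,"rz":0,"claw":1},{"dx":0,"dy":0,"dz":0,"rx":0,"ry":0,"rz":0,"claw":1}]}}

```text
time_s: 6.45
ee_pos: [0.514, -0.1339, 0.084]
eef_rot: [3.142, -0.349, -0.101]
force: [0.1, -0.1, 0.9]
grip_width: 0.0006
grip_force: 0.0
```

{"method": "step_arm", "body": {"plan": [{"dx":-0.01,"dy":0,"dz":0.028,"rx":0,"ry":0,"rz":0,"claw":1},{"dx":-0.007,"dy":0,"dz":0.019,"rx":0,"ry":0,"rz":0,"claw":1},{"dx":0,"dy":0,"dz":0,"rx":0,"ry":0,"rz":0,"claw":1}]}}

```text
time_s: 6.75
ee_pos: [0.5144, -0.1342, 0.079]
eef_rot: [3.141, -0.349, -0.101]
force: [-0.5, -1.1, 1.3]
grip_width: 0.0003
grip_force: 0.9
```

{"method": "step_arm", "body": {"plan": [{"dx":-0.007,"dy":0,"dz":0.019,"rx":0,"ry":0,"rz":0,"claw":1},{"dx":0,"dy":0,"dz":0,"rx":0,"ry":0,"rz":0,"claw":1}]}}

```text
time_s: 6.95
ee_pos: [0.5143, -0.1341, 0.0768]
eef_rot: [3.142, -0.349, -0.101]
force: [0.7, -1.5, 1.4]
grip_width: 0.0002
grip_force: 1.0
```

{"method": "step_arm", "body": {"plan": [{"dx":-0.005,"dy":0,"dz":0.014,"rx":0,"ry":0,"rz":0,"claw":1},{"dx":0,"dy":0,"dz":0,"rx":0,"ry":0,"rz":0,"claw":1}]}}

```text
time_s: 7.15
ee_pos: [0.5142, -0.134, 0.0752]
eef_rot: [-3.142, -0.349, -0.101]
force: [0.3, -1.7, 1.9]
grip_width: 0.0003
grip_force: 1.0
```

{"method": "step_arm", "body": {"plan": [{"dx":-0.005,"dy":0,"dz":0.014,"rx":0,"ry":0,"rz":0,"claw":1},{"dx":0,"dy":0,"dz":0,"rx":0,"ry":0,"rz":0,"claw":1}]}}

```text
time_s: 7.35
ee_pos: [0.5144, -0.1341, 0.074]
eef_rot: [3.141, -0.349, -0.101]
force: [-0.6, -2.9, 5.3]
grip_width: 0.0003
grip_force: 2.6
```

{"method": "step_arm", "body": {"plan": [{"dx":-0.004,"dy":0,"dz":0.01,"rx":0,"ry":0,"rz":0,"claw":1},{"dx":0,"dy":0,"dz":0,"rx":0,"ry":0,"rz":0,"claw":1}]}}

```text
time_s: 7.55
ee_pos: [0.5146, -0.1342, 0.0735]
eef_rot: [3.141, -0.35, -0.101]
force: [-4.3, -1.7, 11.6]
grip_width: 0.0005
grip_force: 5.9
```

{"method": "step_arm", "body": {"plan": [{"dx":0.05,"dy":0,"dz":-0.14,"rx":0,"ry":0,"rz":0,"claw":1},{"dx":0.05,"dy":0,"dz":-0.14,"rx":0,"ry":0,"rz":0,"claw":1},{"dx":-0.156,"dy":-0.085,"dz":-0.386,"rx":0,"ry":0,"rz":0,"claw":1},{"dx":-0.156,"dy":-0.085,"dz":-0.386,"rx":0,"ry":0,"rz":0,"claw":1},{"dx":-0.156,"dy":-0.085,"dz":-0.386,"rx":0,"ry":0,"rz":0,"claw":1},{"dx":-0.156,"dy":-0.085,"dz":-0.386,"rx":0,"ry":0,"rz":0,"claw":1},{"dx":0,"dy":0,"dz":0,"rx":0,"ry":0,"rz":0,"claw":1},{"dx":0,"dy":0,"dz":0,"rx":0,"ry":0,"rz":0,"claw":1}]}}

```text
time_s: 8.35
ee_pos: [0.4066, -0.0887, 0.2266]
eef_rot: [3.141, -0.35, -0.101]
force: [0.4, 0.3, -0.1]
grip_width: 0.0004
grip_force: 0.0
```

```bash
python3 look.py g.png; python3 - <<'E'
from h import *
a=-.1026;R=np.array([[np.cos(a),np.sin(a)],[-np.sin(a),np.cos(a)]]); h=np.array([.5411,-.1036])+.044*R[0]
w=np.load("wrist.npy"); im=cv2.imread("pics/g.png"); hsv=cv2.cvtColor(im,cv2.COLOR_BGR2HSV)
L=w.copy(); L[...,:2]=(w[...,:2]-h)@R.T; L0=np.load("L.npy")
for X in (L0,L):
  for y in (-.025,-.017,-.009,-.001,.007):
    m=(abs(X[...,1]-y)<.003)&(abs(X[...,0]+.066)<.009); print(y,m.sum(),np.nanmedian(X[...,2][m]).round(4),end=" | ")
  print()
m=(hsv[...,0]<22)&(hsv[...,1]>130)&(L[...,2]>.09)&(abs(L[...,0])<.06)&(abs(L[...,1])<.07)
q=L[m]; print("flap",len(q),np.percentile(q,[1,50,99],axis=0).round(3))
c=im[20:220,60:480]; cv2.imwrite("pics/g2.png",cv2.resize(c,(798,380)))
E
```

```text
8.35 [ 0.4066 -0.0887  0.2266] [ 3.1414 -0.35   -0.101 ] [ 0.4   0.33 -0.1 ] 0.0004323411323997384
-0.025 87 0.0627 | -0.017 79 0.0608 | -0.009 77 0.0595 | -0.001 82 0.0581 | 0.007 87 0.0569 | 
-0.025 74 0.0571 | -0.017 76 0.0583 | -0.009 76 0.0602 | -0.001 92 0.0617 | 0.007 96 0.0634 | 
flap 3038 [[-0.025 -0.049  0.093]
 [-0.017 -0.002  0.155]
 [-0.004  0.049  0.161]]
```

View pics/g2.png

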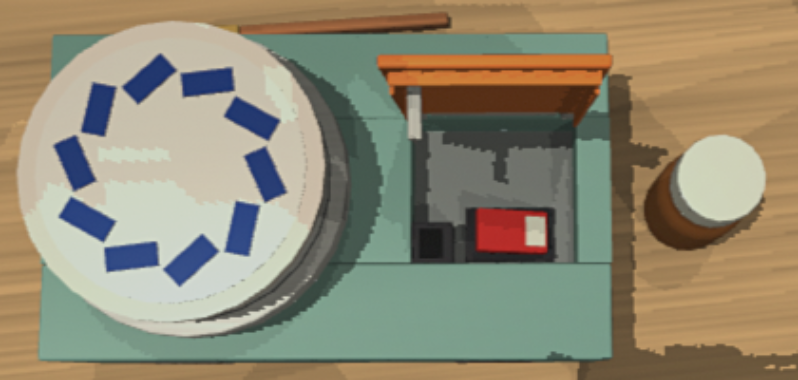

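The rocker is now tilted the other way, white end down: its slope went from -0.18 to +0.20, the full travel. The flap at (495, 75) is open, and the plate and jar have not moved. Next I go over and behind the flap.

{"method": "step_arm", "body": {"plan": [{"dx":0,"dy":0,"dz":0,"rx":0,"ry":-0.074,"rz":0,"claw":1},{"dx":0,"dy":0,"dz":0,"rx":0,"ry":-0.074,"rz":0,"claw":1},{"dx":0,"dy":0,"dz":0,"rx":0,"ry":-0.074,"rz":0,"claw":1},{"dx":0.4,"dy":0,"dz":0,"rx":0,"ry":0,"rz":0,"claw":1},{"dx":0.4,"dy":0,"dz":0,"rx":0,"ry":0,"rz":0,"claw":1},{"dx":0.4,"dy":0,"dz":0,"rx":0,"ry":0,"rz":0,"claw":1},{"dx":0.4,"dy":0,"dz":0,"rx":0,"ry":0,"rz":0,"claw":1},{"dx":0.4,"dy":0,"dz":0,"rx":0,"ry":0,"rz":0,"claw":1},{"dx":0,"dy":0,"dz":0,"rx":0,"ry":0,"rz":0,"claw":1}]}}

```text
time_s: 9.3
ee_pos: [0.6082, -0.1093, 0.221]
eef_rot: [-3.14, 0.006, -0.101]
force: [-0.7, -0.6, -0.9]
grip_width: 0.0005
grip_force: 0.0
```

{"method": "step_arm", "body": {"plan": [{"dx":0,"dy":0,"dz":0.31,"rx":0,"ry":0,"rz":0,"claw":1},{"dx":0,"dy":0,"dz":0.31,"rx":0,"ry":0,"rz":0,"claw":1},{"dx":0,"dy":0,"dz":0,"rx":0,"ry":0,"rz":0,"claw":1},{"dx":0,"dy":0,"dz":0,"rx":0,"ry":0,"rz":0,"claw":1}]}}

```text
time_s: 9.7
ee_pos: [0.6053, -0.1091, 0.1638]
eef_rot: [-3.141, 0.002, -0.101]
force: [0.6, 0.3, -0.2]
grip_width: 0.0004
grip_force: 0.0
```

```bash
cat > rel.py <<'E'
from h import *
o=telemetry.get_obs(); a=-.1026;R=np.array([[np.cos(a),np.sin(a)],[-np.sin(a),np.cos(a)]])
h=np.array([.5411,-.1036])+.044*R[0]; e=R@(o["ee_pos"][:2]-h); print(e.round(4), o["ee_pos"][2].round(4), o["eef_rot"].round(3),o["force"].round(1),o["time_s"])
p=np.array([e[0]-.008,o["ee_pos"][2]-.017])
r=.074
for a in (1.3,1.15,1.0,.85,.7,.55,.4,.25,.1,0,-.07):
    c=np.array([-r*np.cos(a)+.006*np.sin(a),.074+r*np.sin(a)+.006*np.cos(a)]); d=(c-p)*10; p=c; print(a,c.round(4),"dx %.3f dz %.3f"%(d[0],-d[1]))
E
python3 rel.py
```

```text
[0.0205 0.0011] 0.1638 [-3.141e+00  2.000e-03 -1.010e-01] [ 0.6  0.3 -0.2] 9.7
1.3 [-0.014   0.1469] dx -0.265 dz -0.001
1.15 [-0.0248  0.144 ] dx -0.107 dz 0.029
1.0 [-0.0349  0.1395] dx -0.102 dz 0.045
0.85 [-0.0443  0.1336] dx -0.094 dz 0.060
0.7 [-0.0527  0.1263] dx -0.084 dz 0.073
0.55 [-0.06    0.1178] dx -0.072 dz 0.085
0.4 [-0.0658  0.1083] dx -0.059 dz 0.095
0.25 [-0.0702  0.0981] dx -0.044 dz 0.102
0.1 [-0.073   0.0874] dx -0.028 dz 0.108
0 [-0.074  0.08 ] dx -0.010 dz 0.074
-0.07 [-0.0742  0.0748] dx -0.002 dz 0.052
```

{"method": "step_arm", "body": {"plan": [{"dx":-0.13,"dy":0,"dz":0,"rx":0,"ry":0,"rz":0,"claw":1},{"dx":-0.135,"dy":0,"dz":0,"rx":0,"ry":0,"rz":0,"claw":1},{"dx":-0.107,"dy":0,"dz":0.029,"rx":0,"ry":0,"rz":0,"claw":1},{"dx":-0.102,"dy":0,"dz":0.045,"rx":0,"ry":0,"rz":0,"claw":1},{"dx":0,"dy":0,"dz":0,"rx":0,"ry":0,"rz":0,"claw":1}]}}

```text
time_s: 10.2
ee_pos: [0.5583, -0.1044, 0.1584]
eef_rot: [3.141, -0.002, -0.101]
force: [0.4, -0.1, 0.4]
grip_width: 0.0004
grip_force: 0.4
```

{"method": "step_arm", "body": {"plan": [{"dx":-0.094,"dy":0,"dz":0.06,"rx":0,"ry":0,"rz":0,"claw":1},{"dx":-0.084,"dy":0,"dz":0.073,"rx":0,"ry":0,"rz":0,"claw":1},{"dx":-0.072,"dy":0,"dz":0.085,"rx":0,"ry":0,"rz":0,"claw":1},{"dx":-0.059,"dy":0,"dz":0.095,"rx":0,"ry":0,"rz":0,"claw":1},{"dx":-0.044,"dy":0,"dz":0.102,"rx":0,"ry":0,"rz":0,"claw":1},{"dx":0,"dy":0,"dz":0,"rx":0,"ry":0,"rz":0,"claw":1}]}}

```text
time_s: 10.8
ee_pos: [0.5226, -0.1007, 0.1141]
eef_rot: [-3.141, 0.002, -0.101]
force: [-0.5, -0.9, 2.7]
grip_width: 0.0006
grip_force: 1.0
```

```bash
python3 rel.py | head -1
```

```text
[-0.0627  0.001 ] 0.1141 [-3.141e+00  2.000e-03 -1.010e-01] [-0.5 -0.9  2.7] 10.8
```

{"method": "step_arm", "body": {"plan": [{"dx":-0.035,"dy":0,"dz":0.1,"rx":0,"ry":0,"rz":0,"claw":1},{"dx":-0.05,"dy":0,"dz":0.06,"rx":0,"ry":0,"rz":0,"claw":1},{"dx":0,"dy":0,"dz":0.03,"rx":0,"ry":0,"rz":0,"claw":1},{"dx":0,"dy":0,"dz":0.02,"rx":0,"ry":0,"rz":0,"claw":1},{"dx":0,"dy":0,"dz":0,"rx":0,"ry":0,"rz":0,"claw":1}]}}

```text
time_s: 11.3
ee_pos: [0.5146, -0.0998, 0.0941]
eef_rot: [-3.141, 0.001, -0.101]
force: [-3.0, -0.0, 3.0]
grip_width: 0.0003
grip_force: 1.5
```

{"method": "step_arm", "body": {"plan": [{"dx":0,"dy":0,"dz":0.008,"rx":0,"ry":0,"rz":0,"claw":1},{"dx":0,"dy":0,"dz":0,"rx":0,"ry":0,"rz":0,"claw":1}]}}

```text
time_s: 11.5
ee_pos: [0.5149, -0.0999, 0.0936]
eef_rot: [3.142, 0.0, -0.101]
force: [-3.9, 0.2, 3.6]
grip_width: 0.0004
grip_force: 1.6
```

{"method": "step_arm", "body": {"plan": [{"dx":0,"dy":0,"dz":0.012,"rx":0,"ry":0,"rz":0,"claw":1},{"dx":0,"dy":0,"dz":0,"rx":0,"ry":0,"rz":0,"claw":1}]}}

```text
time_s: 11.7
ee_pos: [0.5149, -0.0999, 0.0926]
eef_rot: [3.142, -0.0, -0.101]
force: [-2.7, 0.3, 4.9]
grip_width: 0.0006
grip_force: 2.8
```

{"method": "step_arm", "body": {"plan": [{"dx":0,"dy":0,"dz":0.01,"rx":0,"ry":0,"rz":0,"claw":1},{"dx":0,"dy":0,"dz":0,"rx":0,"ry":0,"rz":0,"claw":1}]}}

```text
time_s: 11.9
ee_pos: [0.515, -0.0999, 0.092]
eef_rot: [3.142, -0.0, -0.101]
force: [-6.1, 0.7, 12.0]
grip_width: 0.0007
grip_force: 5.9
```

{"method": "step_arm", "body": {"plan": [{"dx":0,"dy":0,"dz":-0.05,"rx":0,"ry":0,"rz":0,"claw":1},{"dx":0,"dy":0,"dz":-0.3,"rx":0,"ry":0,"rz":0,"claw":1},{"dx":0,"dy":0,"dz":-0.45,"rx":0,"ry":0,"rz":0,"claw":1},{"dx":-0.2,"dy":0,"dz":-0.4,"rx":0,"ry":0,"rz":0,"claw":1},{"dx":-0.3,"dy":0,"dz":-0.3,"rx":0,"ry":0,"rz":0,"claw":1},{"dx":-0.2,"dy":0,"dz":0,"rx":0,"ry":0,"rz":0,"claw":1},{"dx":0,"dy":0,"dz":0,"rx":0,"ry":0,"rz":0,"claw":1},{"dx":0,"dy":0,"dz":0,"rx":0,"ry":0,"rz":0,"claw":1},{"dx":0,"dy":0,"dz":0,"rx":0,"ry":0,"rz":0,"claw":1},{"dx":0,"dy":0,"dz":0,"rx":0,"ry":0,"rz":0,"claw":1}]}}

```text
time_s: 12.9
ee_pos: [0.4457, -0.0929, 0.2408]
eef_rot: [-3.141, 0.001, -0.101]
force: [0.0, 0.4, 0.4]
grip_width: 0.0004
grip_force: 0.0
```

```bash
python3 look.py i.png
```

```text
12.9 [ 0.4457 -0.0929  0.2408] [-3.1413e+00  1.2000e-03 -1.0130e-01] [0.04 0.44 0.37] 0.00036820016989294125
8234 ((0.5407778024673462, -0.10367202758789062), (0.10372501611709595, 0.08772691339254379), 84.31475067138672) 0.07994182116275764 [[0.492000013589859, -0.1509999930858612], [0.5789999961853027, -0.1599999964237213], [0.5899999737739563, -0.0560000017285347], [0.5019999742507935, -0.04800000041723251]]
```

View pics/i.png

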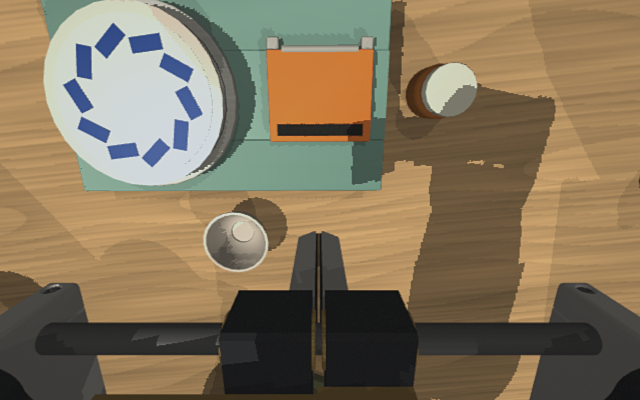

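The flap at (320, 95) is level and latched at 80 mm. The wheel is within 0.5 mm of where it started, and the plate, bowl and jar have not moved.

```bash
python3 -c "
from station import hand_in
print(hand_in())"
```

```text
the job is handed in; nothing more can be done
None
```

The job is handed in at about 13 s of the 51 s allowed: the flap was popped open, the red switch pressed fully on, and the flap pushed shut and latched, with the wheel, plate, bowl and jar still in place; the judge's verdict was not shown.

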